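# Chock the row of rock cores

### The job

Lay the loose rock core on its side on the felt-topped board, next to the two cores already there and lying the same way. Then put the wedge chock on the board behind it and slide it in, thin edge first, until all three cores touch one another and the end stop with the chock snug against the last one, so the row cannot roll apart. Let go of everything and leave the other things on the desk where they are.

Things in the scene. Friction and masses are not known exactly. Their poses are not given: they have to be found in the camera images.
- board: Fixed dark wooden board with a dull blue felt top, 112 mm (own x) by 270 mm (own y); felt surface 12 mm above its underside and the desk. A dark wooden end stop, 17 mm thick, rises across its +y end to 34 mm above the desk; the -y end and both sides are open and without rims. Origin: centre of the underside. The cores lie along its x, the row runs along its y.
- board_stop (a point): Middle of the foot of the end stop's inner face, at the felt surface: board frame (0, +118, 12) mm. The face looks to the board's -y.
- core_a: Pale stone drill core, solid cylinder 36 mm in diameter, 80 mm long, about 0.2 kg, lying on the board nearest the stop, with a small gap to it. Its own x is the cylinder's axis; the origin is on the surface at mid-length and turns with it, so use the centre point.
- core_a_center (a point): Centre of core_a, 18 mm above what it lies on.
- core_b: The same kind of core, second from the stop, with a small gap to core_a.
- core_b_center (a point): Centre of core_b.
- core_c: The loose core, same kind and size (36 mm diameter, 80 mm long), starting on its side on the desk. Own x is the cylinder's axis.
- core_c_center (a point): Centre of core_c.
- chock: Pale wooden wedge chock, 60 mm long (own x), 44 mm wide (own y), 28 mm high, about 0.12 kg, standing on its flat base. Rear 34 mm (x -30 to +4) is a plain block of full height; from there the top falls at 45 degrees to the thin edge at x = +30 mm. Origin: centre of the base. Starts on the desk.
- chock_toe (a point): Middle of the chock's thin edge, at base height: chock frame (+30, 0, 0) mm. When the slope touches a core lying on the same surface, this edge is 9.6 mm (horizontally) short of that core's centre line. Cores roll freely when pushed; the chock stays by friction where it is left.
- chock_grip (a point): Point in the middle of the chock's rear block: chock frame (-13, 0, +20) mm; the block is 44 mm wide along the chock's y here.
- lens: Bystander: round hand lens, 52 mm across, 12 mm high, flat on the desk, black handle towards its -x reaching 82 mm from the origin. Origin: under the lens centre.
- fossil: Bystander: lumpy tan fossil piece about 80 x 60 x 55 mm. Origin: centre of the underside.
- jar: Bystander: small closed sample jar, 52 mm diameter, 62 mm high, standing. Origin: centre of the underside.
- block: Bystander: plain rectangular wooden block 70 x 45 x 22 mm, not a wedge. Origin: centre of the underside.
Not all that is in view belongs to the job. Leave any green or pink look-alike of the core_c alone.

How it is judged:
On the way:
1. the loose core lies released on its side on the board, next to the row and the same way round (height (world z) of core_c_center between 0.027 and 0.034 m and x of core_c_center in the frame of board between -0.045 and 0.045 m and y of core_c_center in the frame of board between -0.12 and 0.04 m and angle between the x axis of core_c and the x axis of board, either way round below 0.35 rad and contact force between the fingers and core_c below 0.1 N), for 0.2 s.
At the end, for the whole second after the job is handed in: Cores a, b, c lie on the felt in this order from the stop, along the board (0.12 rad, within 30 mm of its middle line), each at most 4.5 mm out from a tight row; the chock is flat, square (0.15 rad), within 30 mm of the middle, thin edge first, at most 5 mm out from tight; all at rest (angle between the x axis of each of core_a, core_b, core_c and the x axis of board, either way round below 0.12 rad and height (world z) of core_a_center between 0.027 and 0.033 m and x of core_a_center in the frame of board between -0.03 and 0.03 m and linear speed of each of core_a, core_b, core_c, chock below 0.02 m/s and height (world z) of core_b_center between 0.027 and 0.033 m and x of core_b_center in the frame of board between -0.03 and 0.03 m and height (world z) of core_c_center between 0.027 and 0.033 m and x of core_c_center in the frame of board between -0.03 and 0.03 m and y of core_a_center in the frame of board above 0.0955 m and y of core_b_center in the frame of board above 0.0595 m and y of core_c_center in the frame of board between 0.0235 and 0.0355 m and y of chock_toe in the frame of board above 0.0132 m and x of chock_toe in the frame of board between -0.03 and 0.03 m and angle between the x axis of chock and the y axis of board, either way round below 0.15 rad and angle between chock's own z axis and vertical below 0.06 rad and height (world z) of chock_toe between 0.009 and 0.015 m); the robot touches nothing.
It fails at once if the lens is moved more than 30 mm (distance of lens from where it was at the start of the episode above 0.03 m).
It fails at once if the fossil is moved more than 30 mm (distance of fossil from where it was at the start of the episode above 0.03 m).
It fails at once if the jar is moved more than 30 mm (distance of jar from where it was at the start of the episode above 0.03 m).
It fails at once if the block is moved more than 30 mm (distance of block from where it was at the start of the episode above 0.03 m).
It also fails if it takes over 62 s, if anything falls off the work surface, if the arm or the gripper's body presses on something with over 40 N, if the wrist force passes 120 N, or if a joint passes its speed limit or range.

### The arm

A 7-joint arm with a two-finger parallel gripper is mounted at the origin on the work surface. World frame = base frame: x ahead of the robot, y to its left, z up, the work surface at z = 0. Lengths are in m, angles in rad, forces in N, time in s.
With the tool pointing down it reaches from about 0.425 to 0.825 m from the base axis. Payload 3.6 kg.
Tool frame: the origin (TCP) lies at the very end of the fingers, on their centre line; the grasp point (between the pads) lies 19 mm behind it; z points along the fingers, x is the direction in which the jaws open and shut, and the axes are right-handed (so a half turn about z gives the same grasp; the last joint's range is limited). The gripper opens to 85 mm and grips with 20 to 120 N. Pads are 22 mm wide; open, the fingers measure 114 mm over their backs; the gripper's body (76 mm by 85 mm) begins 54 mm behind the grasp point. The pads swing forward as they close: fully open they stand 13 mm farther back than shut.
Start: joints at [-1.359, 0.615, -0.013, 1.423, 0.008, 1.103, -0.04], TCP at [0.154, 0.632, 0.231] pointing down, gripper open.
Joint ranges: [-3.12, 3.12], [-0.3, 2.06], [-1.34, 1.32], [0.26, 2.42], [-1.36, 4.5], [0.01, 1.98], [-2.84, 2.84]. Speed limits (rad/s): [2.79, 2.79, 3.14, 3.14, 3.14, 3.14, 3.14].

### API

Orientations are given as a 3x3 rotation matrix whose columns are the frame's x, y, z axes.
In Python, from station import status, vision, finish_job gives the robot as it stands. The module is installed in compiled form; this text tells all that it offers.
- The arm moves only by the tool play_rows, never from a script. Its arguments are lists of equal length, an entry for each row: "grip": the finger opening in cm, from 0 to 8.54; "delta_pos": the shift along the tool's x, y, z in cm, a list of three; "turn": the turn about the tool's z in degrees. In form: {"grip": [grip, ...], "delta_pos": [[dx, dy, dz], ...], "turn": [turn, ...]}. A call has 1 to 10 rows; each row is the pose to reach, as a shift and turn from the pose commanded when the call began, along the tool's axes at that moment; what a row does not reach only later rows make up. A row lasts 1/8 s, in which the tool goes at most 62.5 mm and 10.7 degrees, less where a joint would pass 70% of its speed; a pose out of reach is approached as far as the arm can. A call with a gripper value outside its range is refused whole. The fingers move at their own pace and stop on an object; "squeeze" is the grip in N (left out, the last holds). Time passes only in rows, so rows that repeat a pose let the fingers close. It gives the time, the measured TCP pose, the force and the opening at its end, in the units of the state.
- status.read_state(): the state, without advancing time (a new reading comes with each control period).
- vision.get_image(name): name is "side" or "top"; returns a dict with "frame" (480x640x3 uint8, blue, green, red), "mtx" (3x3 intrinsics, pixels), "origin" and "rotation" of the camera in the world. Camera axes: x right, y up, looking along -z (the intrinsics and any distortion apply to the point x, -y, -z); pixel columns grow to the right and rows downward; lengths in m; the calibration is good to about 2 mm. A picture is of the moment at which its call begins. There is no depth.
- finish_job(): hands the job in, once; it reports no verdict.
The state is a dict: "time_s": time; "joint_pos": joint angles; "joint_velocities": joint speeds; "effort": joint torques, N m; "tool_pos": TCP position; "tool_rot": TCP orientation; "force": force on the tool from outside, world axes, zero at the start; "wrist_torque": the same for the moment, N m; "finger_gap": finger opening in m.
Only numpy, scipy, OpenCV 4.12 (cv2) and the standard library are available. Lean on these libraries where they do the work, as an engineer would, in place of code of your own. Each camera call takes 0.05 s, during which the arm holds its last target.

## Working session

There is one attempt and no reset: what is moved stays moved. The work goes in short steps, Python scripts to look and compute and a tool call to move; the robot and the scene stay as the last step left them, time stands still between calls to the robot, and variables do not carry over. Pictures are saved under pics/ and viewed, and the job is handed in when it is done.

Besides the shell and the picture viewer there is one more tool, called after "Call:" in YAML: its name, and indented under it one key for each argument. play_rows: Moves the arm, as the interface text tells. Its arguments: {"type":"object","properties":{"grip":{"type":"array","items":{"type":"number"}},"delta_pos":{"type":"array","items":{"type":"array","items":{"type":"number"}}},"turn":{"type":"array","items":{"type":"number"}},"squeeze":{"type":"number"}},"required":["grip","delta_pos","turn"]}

```bash
mkdir -p pics
cat > h.py <<'E'
import numpy as np, cv2, json
from station import status, vision
def grab(name,tag):
    d=vision.get_image(name); cv2.imwrite(f'pics/{tag}.png',d['frame'])
    np.savez(f'pics/{tag}.npz',**{k:np.array(d[k]) for k in('frame','mtx','origin','rotation')},)
    return d
def load(tag): return np.load(f'pics/{tag}.npz')
def w(d,u,v,z):
    K=np.array(d['mtx']);R=np.array(d['rotation']);o=np.array(d['origin'])
    r=np.linalg.inv(K)@[u,v,1]; r=R@[r[0],-r[1],-r[2]]
    return o+r*(z-o[2])/r[2]
def px(d,p):
    K=np.array(d['mtx']);R=np.array(d['rotation']);o=np.array(d['origin'])
    c=R.T@(np.array(p)-o); q=K@[c[0],-c[1],-c[2]]; return q[:2]/q[2]
def crop(tag,x0,y0,x1,y1,s,out):
    f=load(tag)['frame'][y0:y1,x0:x1]; cv2.imwrite(f'pics/{out}.png',cv2.resize(f,None,fx=s,fy=s,interpolation=cv2.INTER_CUBIC))
E
python3 - <<'E'
from h import *
for n in('top','side'):
    d=grab(n,n+'0'); print(d.keys(),d['mtx'],d['origin'],d['rotation'])
s=status.read_state();print(s)
E
```

```text
dict_keys(['frame', 'mtx', 'origin', 'rotation']) [[446.84348206   0.         329.27417001]
 [  0.         446.84348206 236.63814138]
 [  0.           0.           1.        ]] [ 0.33744274 -0.02915545  1.2095626 ] [[ 0.01407239  0.9861019  -0.1655446 ]
 [-0.99988291  0.01288275 -0.00825783]
 [-0.00601039  0.16564143  0.98616773]]
dict_keys(['frame', 'mtx', 'origin', 'rotation']) [[514.70100831   0.         311.37310207]
 [  0.         514.70100831 238.51983427]
 [  0.           0.           1.        ]] [ 0.47771183 -0.97111358  0.62886421] [[ 0.99945967 -0.00934115 -0.03151361]
 [-0.02267112  0.49828312 -0.86671792]
 [ 0.02379884  0.86696406  0.49780211]]
{'time_s': 0.1, 'joint_pos': array([-1.35849653,  0.61581084, -0.01261706,  1.42474597,  0.00812597,
        1.10339548, -0.04041548]), 'joint_velocities': array([-0.00025972, -0.0011542 ,  0.00028   , -0.00450344, -0.00015375,
       -0.00036756, -0.00177062]), 'effort': array([ 1.80164032e-03, -4.70387113e+01,  2.60639163e-01, -1.71571827e+01,
        1.01578198e-02,  5.94324563e-03, -1.60555243e-05]), 'tool_pos': array([0.15358143, 0.6308879 , 0.23025913]), 'tool_rot': array([[ 2.36475617e-01,  9.71637297e-01, -4.95872752e-04],
       [ 9.71634681e-01, -2.36476132e-01, -2.25512534e-03],
       [-2.30842596e-03,  5.14749933e-05, -9.99997334e-01]]), 'force': array([0.35516897, 0.32260886, 0.285935  ]), 'wrist_torque': array([ 0.01445822, -0.03611768,  0.0146902 ]), 'finger_gap': 0.0856329205354124}
```

View pics/top0.png

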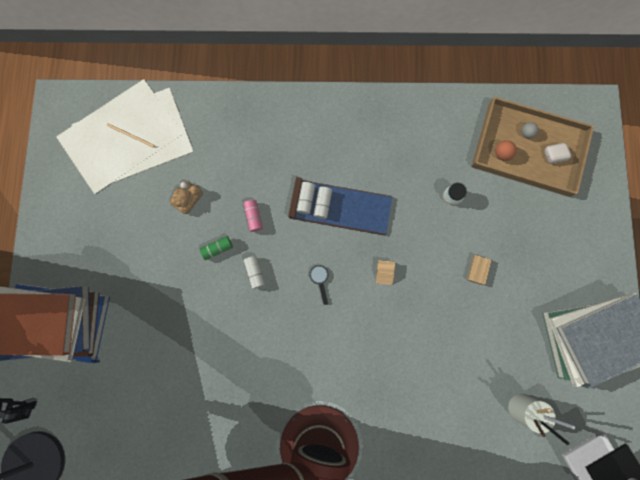

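View pics/side0.png

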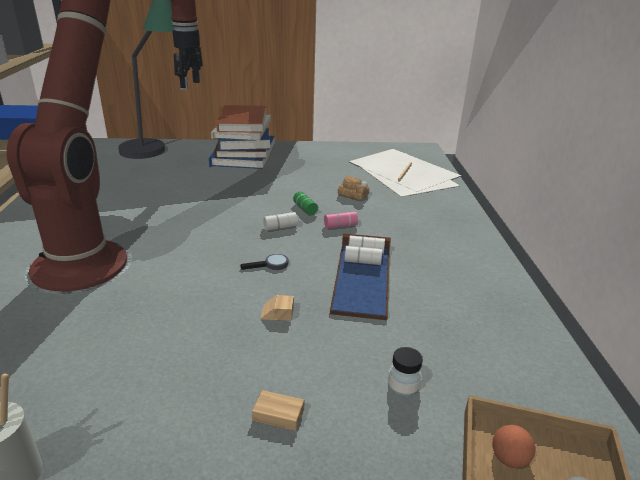

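Core candidates in the top picture are white (254,272), green (216,247) and pink (252,214). The white one matches the pale stone core_c. For the chock, the candidates are wood at (386,272), which has a slope in the side view at (278,308), and wood at (480,270), a plain block. I'll confirm with crops.

Run:
```python
from h import *
crop('top0',230,170,410,300,4.4,'c1')
crop('side0',200,180,420,340,3.6,'c2')
crop('top0',235,245,275,295,12,'c3')
crop('top0',365,250,410,295,12,'c4')
```

```text
(no output)
```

View pics/c1.png

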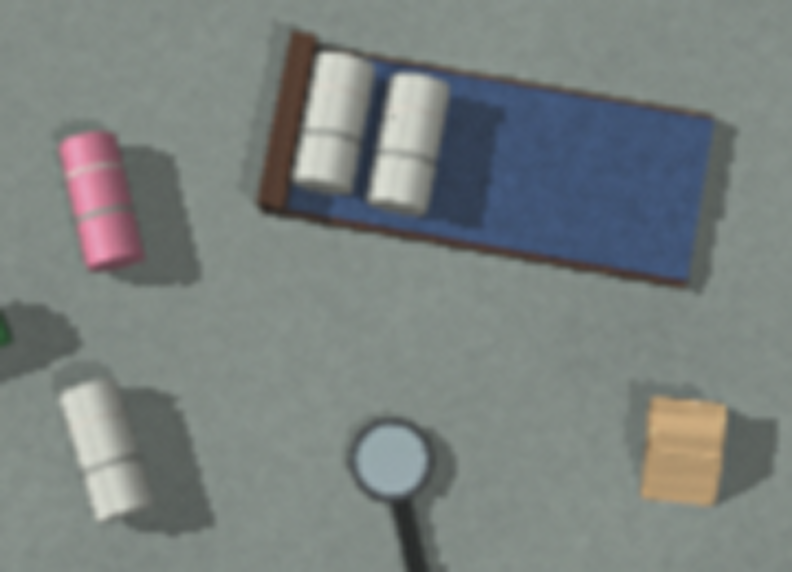

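View pics/c2.png

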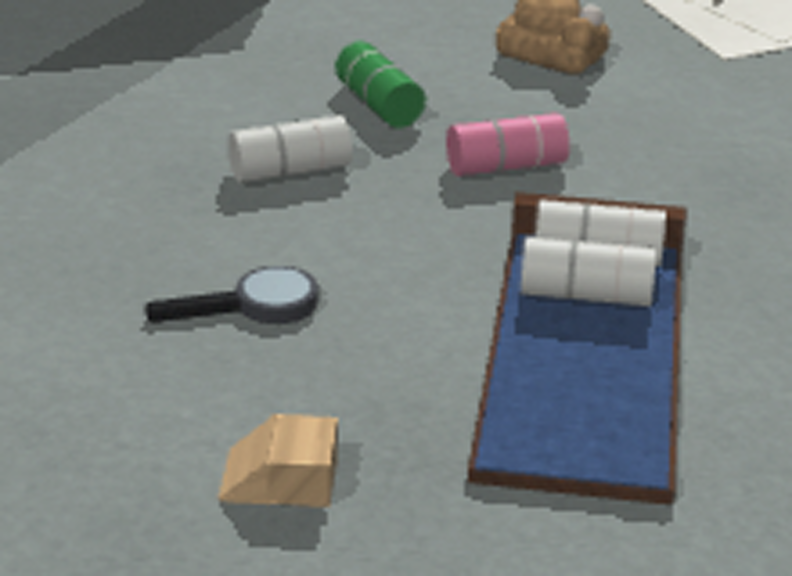

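View pics/c3.png

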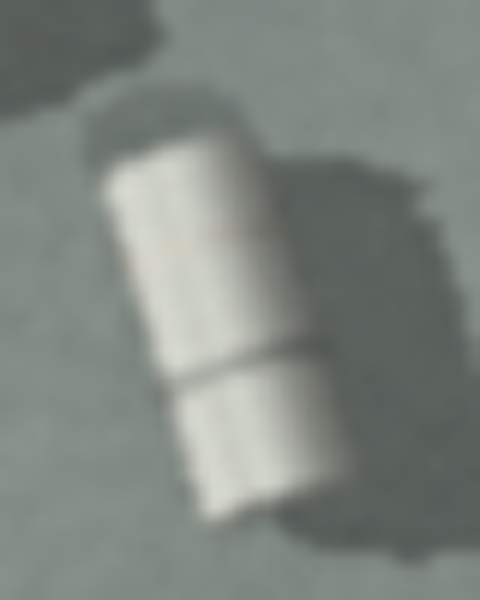

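View pics/c4.png

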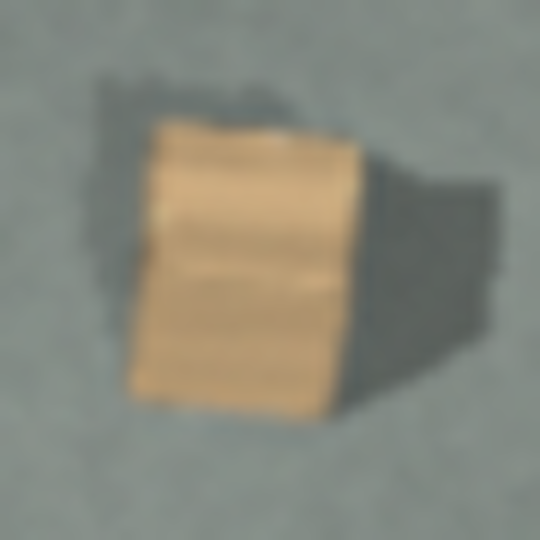

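```bash
cat > fit.py <<'E'
from h import *
from scipy.optimize import least_squares
def U(p,x0,y0,s): return ((p[0]+.5)/s-.5+x0,(p[1]+.5)/s-.5+y0)
def fit(obs,x0,z0=0):
    # obs: list of (cam, modelpt mm, pixel)
    def res(q):
        c,s=np.cos(q[2]),np.sin(q[2]);r=[]
        for d,m,p in obs:
            m=np.array(m)/1000; P=[q[0]+c*m[0]-s*m[1],q[1]+s*m[0]+c*m[1],z0+m[2]]
            r+=list(px(d,P)-p)
        return np.array(r)
    o=least_squares(res,x0,loss='soft_l1'); return o.x,res(o.x).reshape(-1,2).round(1)
E
python3 - <<'E'
from fit import *
T,S=load('top0'),load('side0')
T={k:T[k] for k in T};S={k:S[k] for k in S}
t=lambda p:U(p,230,170,4.4); s=lambda p:U(p,200,180,3.6); k=lambda p:U(p,365,250,12); c=lambda p:U(p,235,245,12)
B=[(T,(56,-135,12),t((714,116))),(T,(-56,-135,12),t((690,287))),(T,(56,135,34),t((296,32))),(T,(-56,135,34),t((262,210))),
(S,(-56,-135,12),s((470,478))),(S,(56,-135,12),s((676,490))),(S,(-56,135,34),s((515,196))),(S,(56,135,34),s((686,208)))]
q,r=fit(B,[.5,0,0]);print('board',q,r.tolist())
C=[(T,(-30,22,28),k((362,142))),(T,(-30,-22,28),k((158,120))),(T,(30,-22,0),k((130,403))),(T,(30,22,0),k((330,417))),
(S,(30,22,0),s((220,498))),(S,(4,22,28),s((270,464))),(S,(4,-22,28),s((277,414))),(S,(-30,-22,28),s((339,417))),(S,(-30,22,28),s((330,463))),(S,(-30,22,0),s((330,504)))]
q2,r=fit(C,[.45,-.15,3.14]);print('chock',q2,r.tolist())
P=[w(T,*c(p),.02) for p in((105,185),(258,155),(205,520),(350,475))]
print('core',np.mean(P,0), (P[0]+P[1]-P[2]-P[3])[:2]/2)
ctr=np.mean(P,0);
for e in((230,160),(240,180),(350,120),(353,160)): print('side',w(S,*s(e),.02))
# a,b centre lines
cs,sn=np.cos(q[2]),np.sin(q[2])
for nm,pp in(('a',((323,55),(375,62),(294,185),(352,195))),('b',((398,73),(450,80),(368,205),(427,214)))):
    P=[w(T,*t(p),.032) for p in pp]; m=np.mean(P,0)[:2]-q[:2]; ax=(P[0]+P[1]-P[2]-P[3])
    print(nm,cs*m[0]+sn*m[1],-sn*m[0]+cs*m[1],np.arctan2(ax[1],ax[0])-q[2])
print('lens',w(T,*t((391,459)),.012))
E
```

```text
board [ 0.6226     -0.05182647 -0.16052469] [[1.4, -0.6], [0.7, -0.1], [-0.4, -0.2], [-0.4, -1.1], [-0.6, -2.1], [0.3, 0.7], [-0.6, -0.7], [-0.5, 0.2]]
chock [ 0.44419407 -0.16880859  3.06911114] [[-0.4, -0.4], [0.1, 0.0], [-0.2, -0.3], [-0.5, -0.1], [-0.2, 1.0], [-0.8, -0.5], [-0.2, -0.3], [-0.2, -0.3], [0.4, 0.7], [0.4, 0.9]]
core [0.43812573 0.18109026 0.02      ] [0.07248923 0.02442293]
side [0.39879627 0.15881912 0.02      ]
side [0.40719737 0.13040715 0.02      ]
side [0.48154891 0.22149315 0.02      ]
side [0.4837348  0.16065151 0.02      ]
a 0.0028305503093925682 0.09891726380366885 -0.007039357483783815
b -0.0009168814839568638 0.051424098042695224 -0.014816174379083696
lens [0.43674096 0.00838477 0.012     ]
```

Crops confirm the targets: white core_c at (254,272) with one band, like the two on the board, and the wedge at (386,272) with its thin edge towards the robot.

```bash
cat > mv.py <<'E'
import sys; from h import *
def go(x,y,z,yaw=None):
    s=status.read_state();R=s['tool_rot'];d=R.T@(np.array([x,y,z])-s['tool_pos'])
    cur=np.degrees(np.arctan2(R[1,0],R[0,0])); t=0 if yaw is None else (cur-yaw+180)%360-180
    print('d cm',(d*100).round(2),'turn',round(t,1),'t',s['time_s'],'F',s['force'].round(1),'gap',round(s['finger_gap'],4),'tcp',s['tool_pos'].round(4),'yaw',cur.round(1))
if __name__=='__main__': go(*map(float,sys.argv[1:]))
E
python3 mv.py .438 .181 .1 108.6
```

```text
d cm [-36.96  38.27  13.11] turn -32.3 t 0.1 F [0.4 0.3 0.3] gap 0.0856 tcp [0.1536 0.6309 0.2303] yaw 76.3
```

Call:
play_rows:
  grip: [8,7,6.5,6.2,6.2,6.2,6.2,6.2,6.2,6.2]
  delta_pos:
    - [-4,4.1,1.4]
    - [-8,8.3,2.8]
    - [-12,12.4,4.2]
    - [-16,16.6,5.6]
    - [-20.5,21.2,7.2]
    - [-25,25.9,8.8]
    - [-29,30,10.2]
    - [-33,34.2,11.6]
    - [-37,38.3,13.1]
    - [-37,38.3,13.1]
  turn: [-4,-8,-12,-16,-20,-24,-28,-32.3,-32.3,-32.3]

```text
time_s: 1.35
tool_pos: [0.4403, 0.1748, 0.0989]
tool_rot: [[-0.308, 0.951, -0.002], [0.951, 0.308, -0.005], [-0.004, -0.003, -1.0]]
force: [-0.1, 0.8, -0.4]
finger_gap: 0.0619
```

```bash
python3 mv.py .438 .181 .003 108.6
python3 - <<'E'
from h import *
grab('top','t1');grab('side','s1');crop('t1',200,200,320,320,5,'c5');crop('s1',220,130,380,270,4.5,'c6')
E
```

```text
d cm [0.7  0.   9.58] turn -0.7 t 1.35 F [-0.1  0.8 -0.4] gap 0.0619 tcp [0.4403 0.1748 0.0989] yaw 107.9
```

View pics/c6.png

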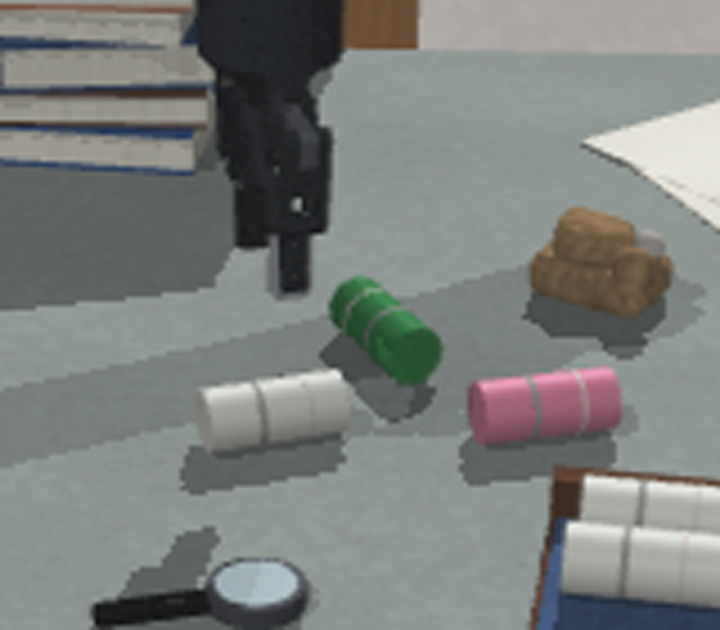

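View pics/c5.png

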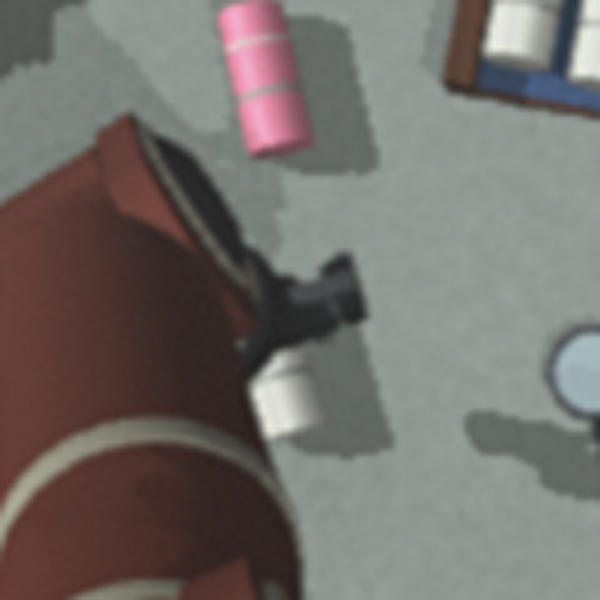

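```bash
python3 mv.py .438 .181 .003 108.6
```

```text
d cm [ 0.01 -0.01  9.69] turn -0.1 t 1.45 F [ 0.1  0.9 -0.8] gap 0.0617 tcp [0.4383 0.1809 0.0999] yaw 108.5
```

Settled on target. The side view (c6) shows the fingers above the white core, clear of the green one. Descending next, then closing gently.

Call:
play_rows:
  grip: [6.2,6.2,6.2,6.2,5.0,4.0,3.2,3.0,3.0,3.0]
  delta_pos:
    - [0,0,4]
    - [0,0,8]
    - [0,0,9.7]
    - [0,0,9.7]
    - [0,0,9.7]
    - [0,0,9.7]
    - [0,0,9.7]
    - [0,0,9.7]
    - [0,0,9.7]
    - [0,0,9.7]
  turn: [0,0,0,0,0,0,0,0,0,0]
  squeeze: 30

```text
time_s: 2.7
tool_pos: [0.4389, 0.182, 0.0044]
tool_rot: [[-0.319, 0.948, 0.002], [0.948, 0.319, 0.001], [0.001, 0.002, -1.0]]
force: [-0.7, 0.9, 6.4]
finger_gap: 0.0348
```

```bash
python3 mv.py .438 .181 .10 108.6
python3 - <<'E'
from h import *
grab('side','s2');crop('s2',220,130,380,270,4.5,'c7')
E
```

```text
d cm [-0.06 -0.1  -9.56] turn 0.0 t 2.7 F [-0.7  0.9  6.4] gap 0.0348 tcp [0.4389 0.182  0.0044] yaw 108.6
```

View pics/c7.png

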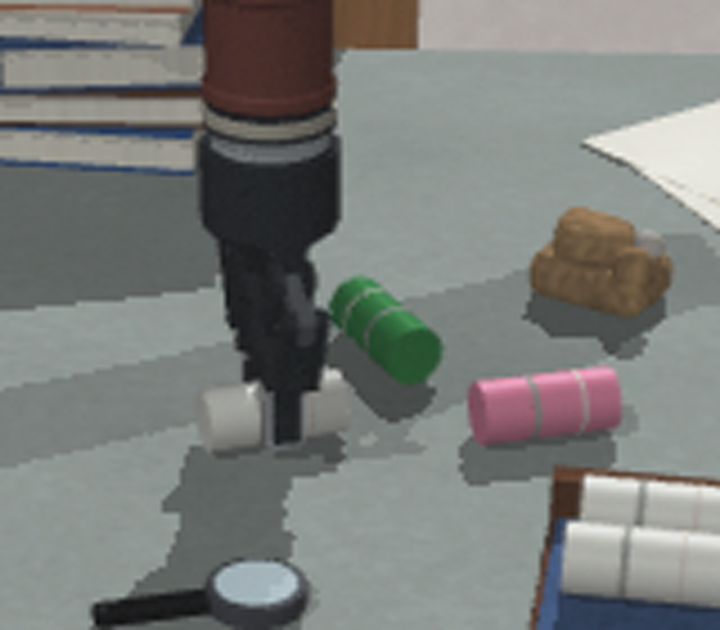

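Call:
play_rows:
  grip: [3.0,3.0,3.0,3.0]
  delta_pos:
    - [0,0,-3]
    - [0,0,-8]
    - [0,0,-12]
    - [0,0,-12]
  turn: [0,0,0,0]
  squeeze: 50

```text
time_s: 3.25
tool_pos: [0.4402, 0.1821, 0.1261]
tool_rot: [[-0.319, 0.948, 0.006], [0.948, 0.319, 0.003], [0.001, 0.007, -1.0]]
force: [0.5, 0.1, -1.8]
finger_gap: 0.0343
```

Run:
```python
from mv import *
grab('side','s3');crop('s3',220,90,380,230,4.5,'c8')
b=np.array([.6226,-.0518]);a=-.1605
p=b+[-np.sin(a)*-.02,np.cos(a)*-.02];print(p)
go(p[0],p[1],.11,80.8)
```

```text
[ 0.61940376 -0.07154295]
d cm [-29.73   9.05   1.46] turn 27.8 t 3.3 F [ 0.1 -0.1 -1.6] gap 0.0341 tcp [0.4388 0.1814 0.1243] yaw 108.6
```

View pics/c8.png

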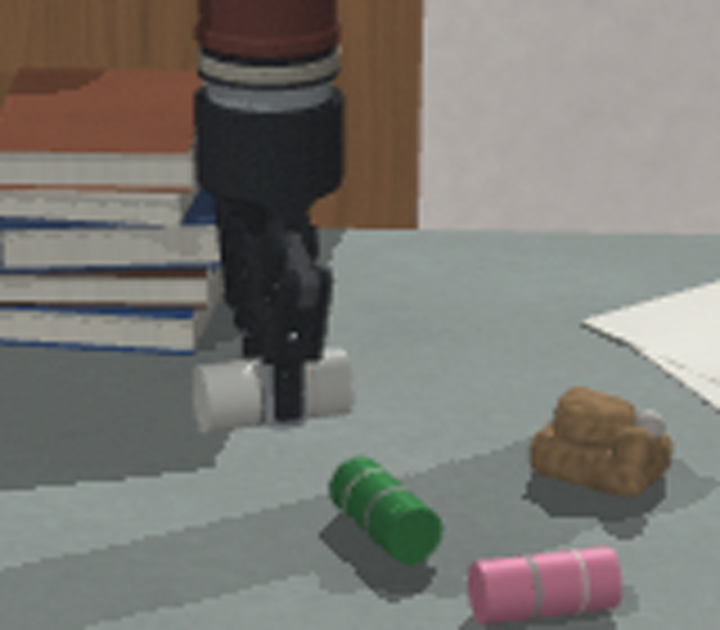

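Call:
play_rows:
  grip: [3.0,3.0,3.0,3.0,3.0,3.0,3.0,3.0,3.0,3.0]
  delta_pos:
    - [-3,1,0]
    - [-8,2.5,0]
    - [-13,4,0]
    - [-18,5.6,0]
    - [-22.5,7,0]
    - [-26.5,8.4,0.4]
    - [-29,9.2,0.9]
    - [-29.7,9.4,1.4]
    - [-29.7,9.4,1.4]
    - [-29.7,9.4,1.4]
  turn: [3,7,11,15,19,23,26,27.8,27.8,27.8]

```text
time_s: 4.55
tool_pos: [0.6213, -0.0678, 0.1089]
tool_rot: [[0.157, 0.988, -0.002], [0.988, -0.157, 0.001], [0.001, -0.002, -1.0]]
force: [0.4, 0.4, -2.2]
finger_gap: 0.0343
```

Run:
```python
from mv import *
grab('side','s4');crop('s4',270,150,430,300,4.5,'c9')
go(.6224,-.0715,.0165,80.8)
```

```text
d cm [-0.34  0.14  9.27] turn 0.2 t 4.6 F [ 0.4  0.5 -1.3] gap 0.0347 tcp [ 0.6216 -0.068   0.1092] yaw 81.0
```

View pics/c9.png

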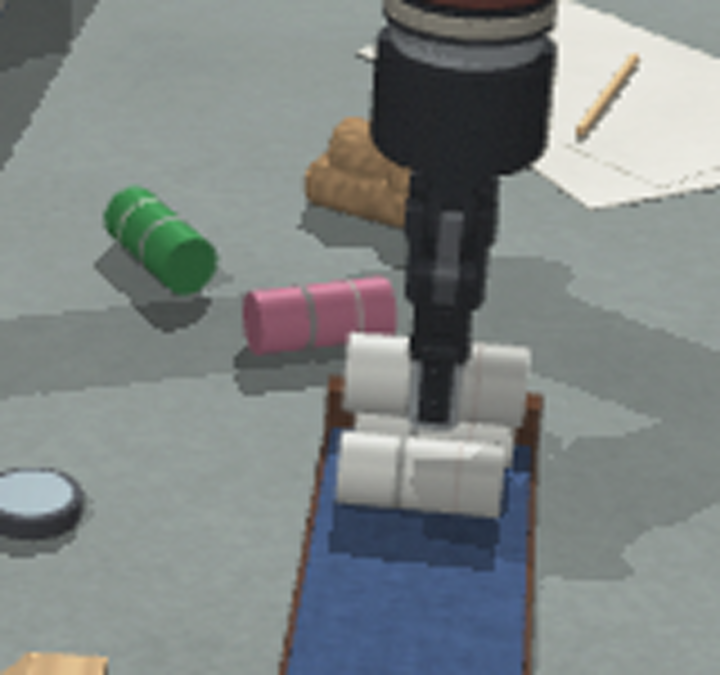

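Call:
play_rows:
  grip: [3.0,3.0,3.0,3.0]
  delta_pos:
    - [-0.5,0,4]
    - [-0.5,0,7.5]
    - [-0.5,0,9]
    - [-0.5,0,9.1]
  turn: [0,0,0,0]

```text
time_s: 5.1
tool_pos: [0.6216, -0.0741, 0.0183]
tool_rot: [[0.158, 0.987, -0.0], [0.987, -0.158, 0.0], [0.0, -0.0, -1.0]]
force: [0.4, -0.1, -1.5]
finger_gap: 0.0342
```

Run:
```python
from mv import *
grab('side','s5');crop('s5',290,170,430,300,5,'c10')
go(.6224,-.0715,.0165,80.8)
```

```text
d cm [ 0.29 -0.02  0.25] turn 0.1 t 5.15 F [ 0.6 -0.7 -1.9] gap 0.0344 tcp [ 0.6221 -0.0744  0.019 ] yaw 80.9
```

View pics/c10.png

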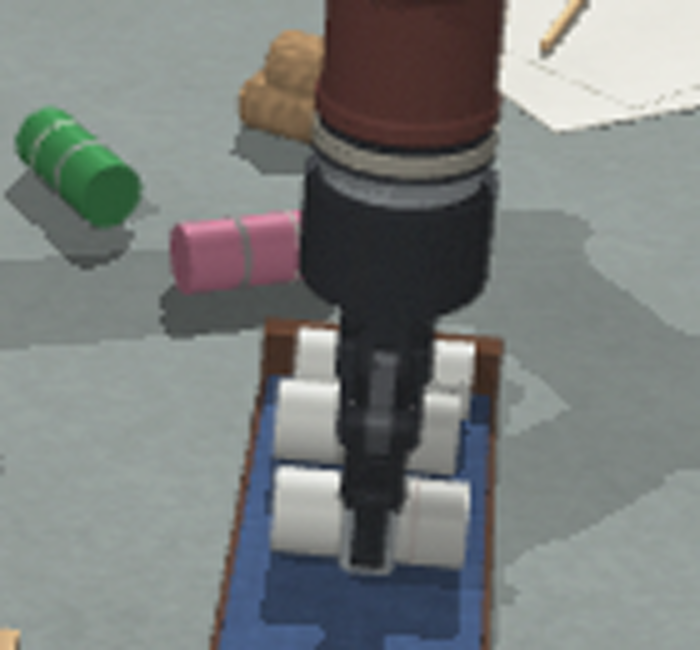

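Call:
play_rows:
  grip: [3.0,3.0,3.0]
  delta_pos:
    - [0,0,0.15]
    - [0,0,0.25]
    - [0,0,0.25]
  turn: [0,0,0]
  squeeze: 25

```text
time_s: 5.52
tool_pos: [0.6221, -0.0749, 0.0167]
tool_rot: [[0.16, 0.987, 0.002], [0.987, -0.16, -0.0], [0.0, 0.002, -1.0]]
force: [-0.4, -0.2, 0.8]
finger_gap: 0.0341
```

Force turned from −1.9 to +0.8 N, so the core is just touching the felt. Opening slowly.

Call:
play_rows:
  grip: [3.5,3.7,3.9,4.2,4.6,5.0,5.4,5.4]
  delta_pos:
    - [0,0,0]
    - [0,0,0]
    - [0,0,0]
    - [0,0,0]
    - [0,0,0]
    - [0,0,0]
    - [0,0,0]
    - [0,0,0]
  turn: [0,0,0,0,0,0,0,0]
  squeeze: 20

```text
time_s: 6.52
tool_pos: [0.6214, -0.075, 0.0158]
tool_rot: [[0.16, 0.987, -0.0], [0.987, -0.16, -0.0], [-0.0, -0.0, -1.0]]
force: [-0.5, -1.2, -0.5]
finger_gap: 0.0543
```

Call:
play_rows:
  grip: [5.4,5.4,5.4,5.4,5.4]
  delta_pos:
    - [0,0,-1]
    - [0,0,-3]
    - [0,0,-6]
    - [0,0,-10]
    - [0,0,-12]
  turn: [0,0,0,0,0]

```text
time_s: 7.15
tool_pos: [0.6231, -0.0751, 0.1402]
tool_rot: [[0.16, 0.987, 0.006], [0.987, -0.16, -0.001], [0.0, 0.006, -1.0]]
force: [0.5, 0.2, -0.3]
finger_gap: 0.0542
```

Run:
```python
from mv import *
grab('side','s6');crop('s6',290,170,430,330,4,'c11')
go(.457,-.170,.135,85.8)
```

```text
d cm [-12.03 -15.02   0.58] turn -5.0 t 7.2 F [-0.4 -0.5  1.3] gap 0.0541 tcp [ 0.6244 -0.0752  0.1423] yaw 80.8
```

View pics/c11.png

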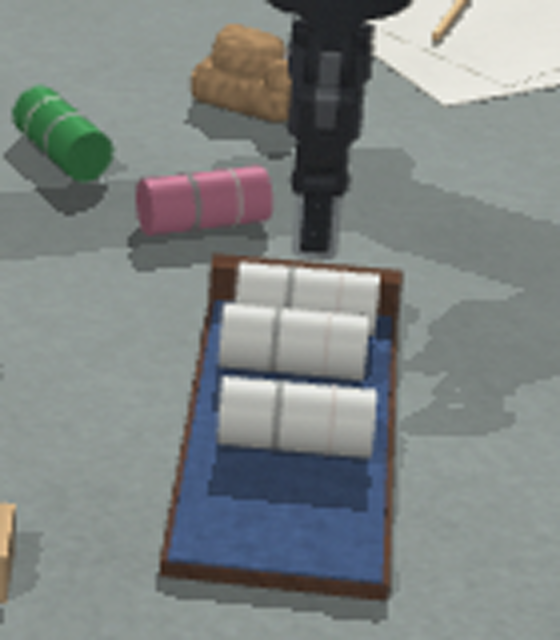

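core_c lies at rest on the felt, parallel to the others. Now to the chock.

Call:
play_rows:
  grip: [5.6,6,6.5,6.8,6.8,6.8,6.8]
  delta_pos:
    - [-2,-2.5,0]
    - [-5,-6.2,0]
    - [-8,-10,0.2]
    - [-10.5,-13,0.4]
    - [-12,-15,0.6]
    - [-12,-15,0.6]
    - [-12,-15,0.6]
  turn: [-1,-2,-3,-4,-5,-5,-5]

```text
time_s: 8.07
tool_pos: [0.4558, -0.1689, 0.1304]
tool_rot: [[0.072, 0.997, 0.003], [0.997, -0.072, -0.0], [0.0, 0.003, -1.0]]
force: [0.5, -0.1, 0.7]
finger_gap: 0.068
```

Run:
```python
from mv import *
grab('side','s7');crop('s7',230,220,400,330,4.5,'c12')
go(.457,-.170,.008,85.8)
```

```text
d cm [-0.14  0.08 12.23] turn 0.1 t 8.125 F [ 0.1 -1.1  0.8] gap 0.0682 tcp [ 0.456  -0.1686  0.1303] yaw 85.9
```

View pics/c12.png

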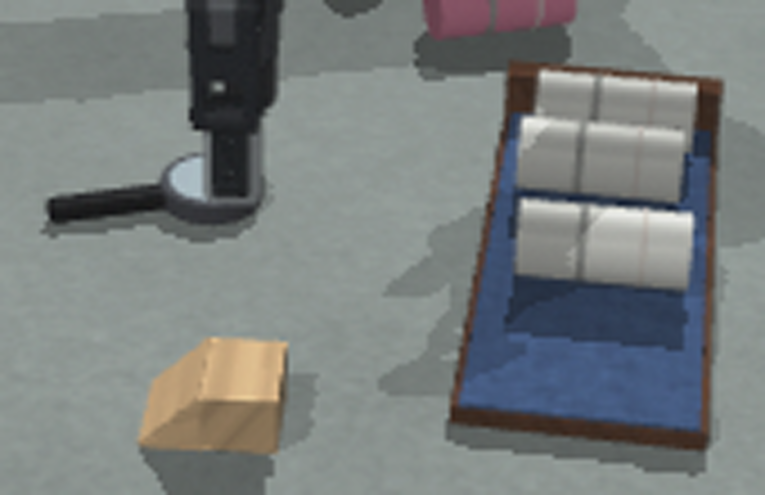

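Call:
play_rows:
  grip: [6.8,6.8,6.8,6.8,6,5,4.2,4,4,4]
  delta_pos:
    - [-0.1,0.1,4]
    - [-0.1,0.1,9]
    - [-0.1,0.1,12]
    - [-0.1,0.1,12.5]
    - [-0.1,0.1,12.5]
    - [-0.1,0.1,12.5]
    - [-0.1,0.1,12.5]
    - [-0.1,0.1,12.5]
    - [-0.1,0.1,12.5]
    - [-0.1,0.1,12.5]
  turn: [0,0,0,0,0,0,0,0,0,0]
  squeeze: 40

```text
time_s: 9.38
tool_pos: [0.4563, -0.1708, 0.0063]
tool_rot: [[0.073, 0.997, 0.003], [0.997, -0.073, -0.001], [-0.001, 0.003, -1.0]]
force: [-0.2, 0.7, 7.6]
finger_gap: 0.0436
```

Run:
```python
from mv import *
grab('side','s8');crop('s8',230,220,400,330,4.5,'c13')
go(.457,-.170,.008,85.8)
```

```text
d cm [ 0.08  0.06 -0.17] turn 0.0 t 9.425 F [0.2 1.  7.1] gap 0.0432 tcp [ 0.4563 -0.1708  0.0063] yaw 85.8
```

View pics/c13.png

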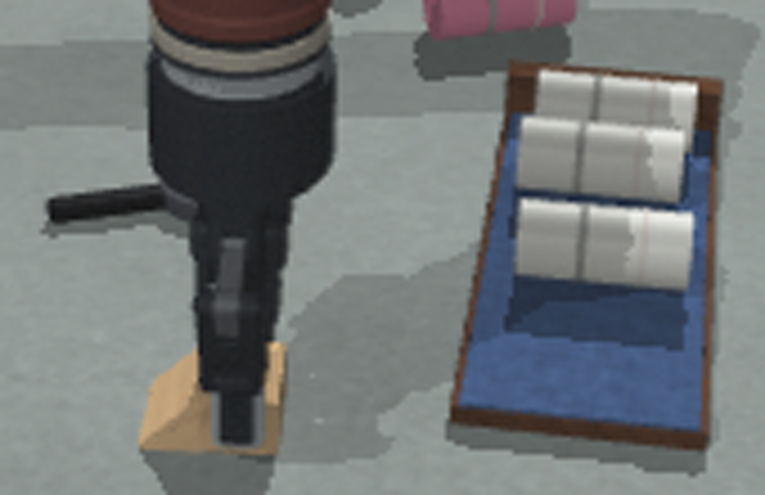

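Call:
play_rows:
  grip: [4,4,4,4]
  delta_pos:
    - [0,0,-3]
    - [0,0,-7]
    - [0,0,-11]
    - [0,0,-11]
  turn: [0,0,0,0]
  squeeze: 50

```text
time_s: 9.93
tool_pos: [0.4571, -0.1714, 0.1179]
tool_rot: [[0.073, 0.997, 0.007], [0.997, -0.073, -0.003], [-0.002, 0.007, -1.0]]
force: [-0.8, -0.1, -0.7]
finger_gap: 0.043
```

Run:
```python
from mv import *
go(.6069,-.1485,.10,-9.2)
```

```text
d cm [ 3.38 14.76  1.89] turn 95.0 t 9.925 F [-0.8 -0.1 -0.7] gap 0.043 tcp [ 0.4571 -0.1714  0.1179] yaw 85.8
```

Call:
play_rows:
  grip: [4,4,4,4,4,4,4,4,4,4]
  delta_pos:
    - [0.3,1.5,0]
    - [0.7,3,0]
    - [1.1,5,0]
    - [1.5,7,0]
    - [1.9,9,0]
    - [2.3,11,0]
    - [2.7,12.5,0]
    - [3,13.8,0.8]
    - [3.3,14.7,1.6]
    - [3.3,14.7,1.6]
  turn: [9.5,19,28.5,38,48,58,68,78,88,95]

```text
time_s: 11.18
tool_pos: [0.6034, -0.1471, 0.0963]
tool_rot: [[0.987, -0.163, -0.004], [-0.163, -0.987, 0.001], [-0.004, -0.0, -1.0]]
force: [-0.7, -0.9, -0.8]
finger_gap: 0.0431
```

Run:
```python
from mv import *
grab('side','s9')
go(.6069,-.1485,.10,-9.2)
grab('top','t9')
go(.6069,-.1485,.10,-9.2)
crop('s9',270,170,440,330,4,'c14')
crop('t9',280,160,420,260,5.5,'c15')
```

```text
d cm [ 0.39  0.05 -0.35] turn -0.3 t 11.225 F [-0.2  0.1 -0.8] gap 0.0428 tcp [ 0.6031 -0.1474  0.0966] yaw -9.5
d cm [ 0.39  0.02 -0.31] turn 0.1 t 11.275 F [-1.1 -0.2 -2.1] gap 0.0429 tcp [ 0.6031 -0.1477  0.097 ] yaw -9.1
```

View pics/c14.png

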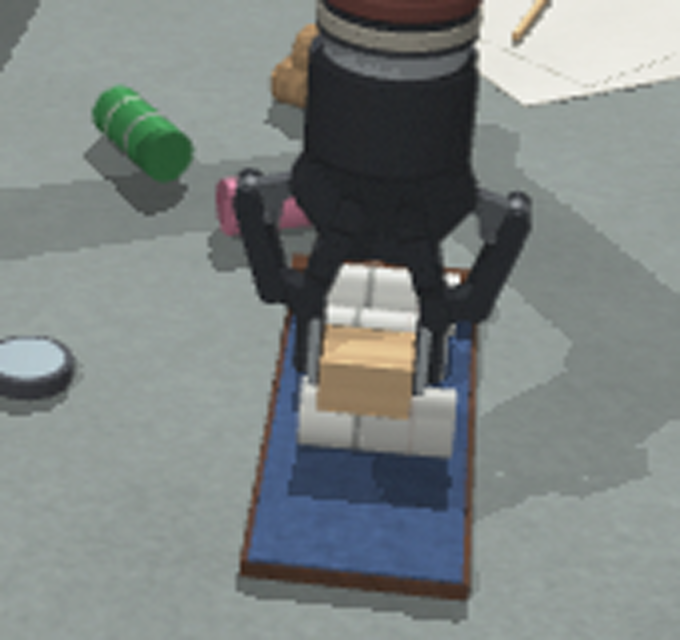

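View pics/c15.png

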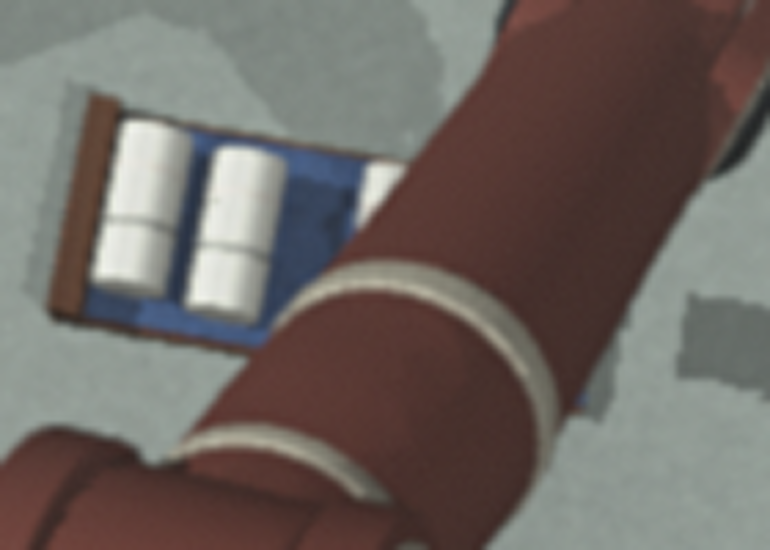

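Call:
play_rows:
  grip: [4,4,4,4,4]
  delta_pos:
    - [0.4,0,3]
    - [0.4,0,6]
    - [0.4,0,7.3]
    - [0.4,0,7.7]
    - [0.4,0,7.7]
  turn: [0,0,0,0,0]

```text
time_s: 11.9
tool_pos: [0.6085, -0.1493, 0.0224]
tool_rot: [[0.987, -0.159, 0.001], [-0.159, -0.987, -0.0], [0.001, 0.0, -1.0]]
force: [0.0, -0.7, -1.4]
finger_gap: 0.0429
```

Run:
```python
from mv import *
grab('side','s10')
go(.6069,-.1485,.0183,-9.2)
crop('s10',290,190,410,330,4.2,'c16')
```

```text
d cm [-0.2  -0.05  0.45] turn 0.0 t 11.95 F [ 0.   0.1 -1.2] gap 0.0429 tcp [ 0.6088 -0.1493  0.0228] yaw -9.2
```

View pics/c16.png

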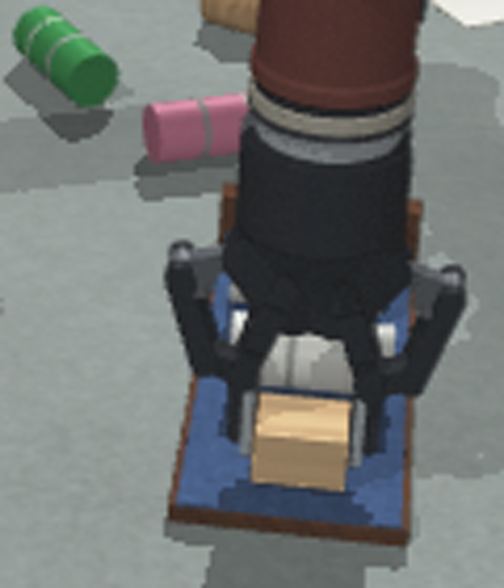

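Call:
play_rows:
  grip: [4,4,4,4]
  delta_pos:
    - [0,0,0.2]
    - [0,0,0.35]
    - [0,0,0.45]
    - [0,0,0.45]
  turn: [0,0,0,0]

```text
time_s: 12.45
tool_pos: [0.6084, -0.1489, 0.0185]
tool_rot: [[0.987, -0.159, 0.001], [-0.159, -0.987, 0.0], [0.001, -0.0, -1.0]]
force: [-1.8, 1.0, 5.1]
finger_gap: 0.0426
```

Call:
play_rows:
  grip: [4,4,4,4,4,4,4,4,4,4]
  delta_pos:
    - [0,-0.3,0]
    - [0,-0.7,0]
    - [0,-1.1,0]
    - [0,-1.5,0]
    - [0,-1.9,0]
    - [0,-2.2,0]
    - [0,-2.5,0]
    - [0,-2.8,0]
    - [0,-3.1,0]
    - [0,-3.4,0]
  turn: [0,0,0,0,0,0,0,0,0,0]

```text
time_s: 13.7
tool_pos: [0.6147, -0.1178, 0.0185]
tool_rot: [[0.987, -0.161, 0.003], [-0.161, -0.987, -0.004], [0.004, 0.003, -1.0]]
force: [-0.6, -3.2, 5.2]
finger_gap: 0.0429
```

Run:
```python
from mv import *
grab('side','s11');grab('top','t11')
go(.6069,-.1485,.0183,-9.2)
crop('s11',290,190,410,330,4.2,'c17')
crop('t11',280,160,420,260,5.5,'c18')
```

```text
d cm [-0.27  3.23  0.02] turn -0.0 t 13.8 F [-0.9 -1.9  5.6] gap 0.0432 tcp [ 0.6147 -0.1171  0.0185] yaw -9.2
```

View pics/c17.png

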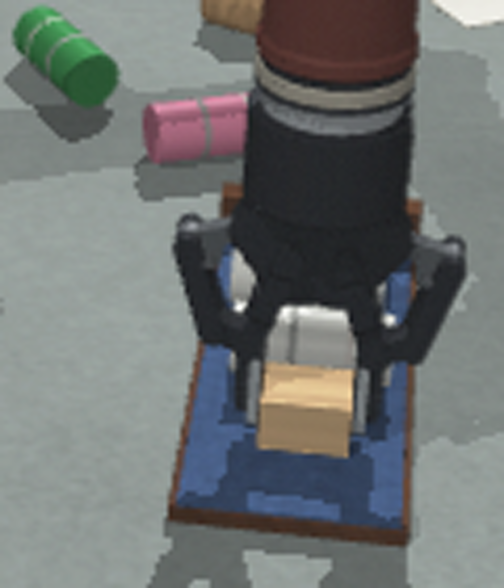

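View pics/c18.png

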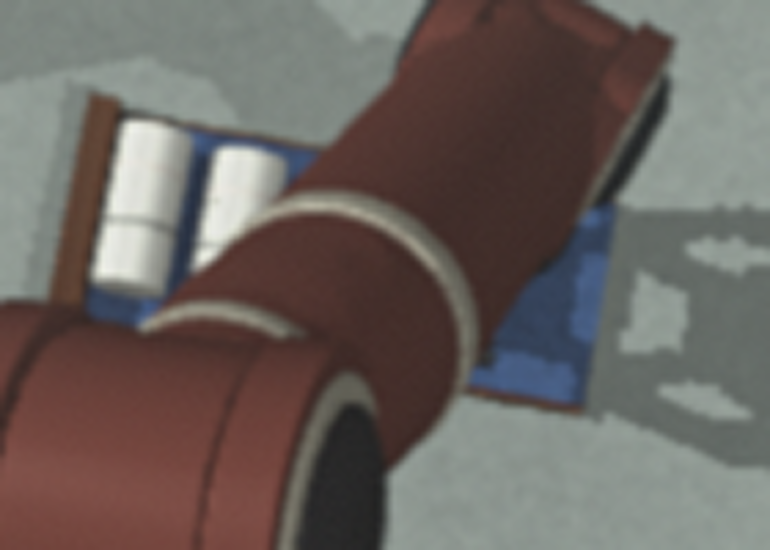

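Call:
play_rows:
  grip: [4,4,4,4,4,4,4,4,4,4]
  delta_pos:
    - [0,-0.3,0]
    - [0,-0.6,0]
    - [0,-0.9,0]
    - [0,-1.2,0]
    - [0,-1.5,0]
    - [0,-1.8,0]
    - [0,-2.1,0]
    - [0,-2.4,0]
    - [0,-2.7,0]
    - [0,-2.7,0]
  turn: [0,0,0,0,0,0,0,0,0,0]

```text
time_s: 15.05
tool_pos: [0.619, -0.0903, 0.0185]
tool_rot: [[0.987, -0.16, 0.003], [-0.16, -0.987, -0.003], [0.003, 0.002, -1.0]]
force: [0.1, -2.7, 5.4]
finger_gap: 0.0431
```

Run:
```python
from mv import *
grab('side','s12');grab('top','t12')
go(.6069,-.1485,.0183,-9.2)
crop('s12',290,190,410,330,4.2,'c19')
crop('t12',280,160,420,260,5.5,'c20')
```

```text
d cm [-0.27  5.94  0.03] turn -0.0 t 15.15 F [-0.5 -3.1  6.7] gap 0.0432 tcp [ 0.6191 -0.0903  0.0185] yaw -9.2
```

View pics/c19.png

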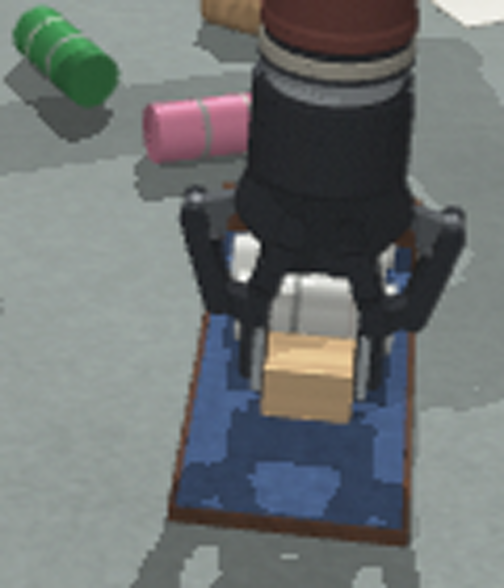

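View pics/c20.png

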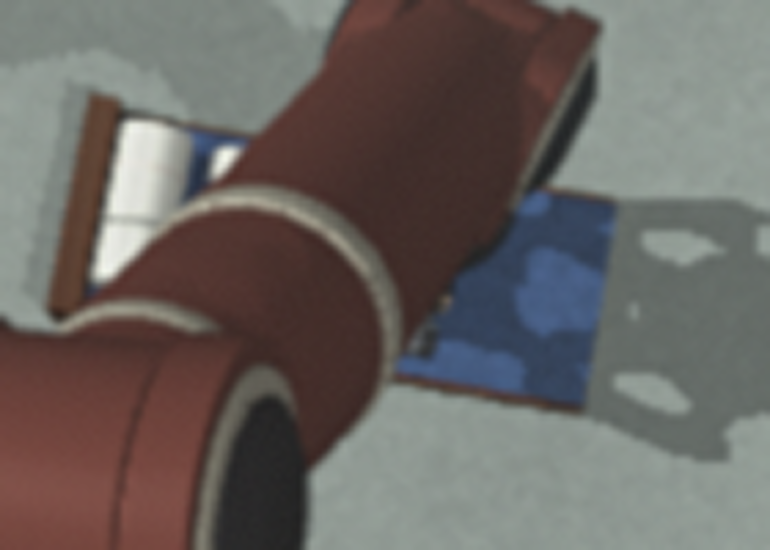

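Call:
play_rows:
  grip: [4,4,4,4,4,4]
  delta_pos:
    - [0,-0.2,0]
    - [0,-0.4,0]
    - [0,-0.6,0]
    - [0,-0.8,0]
    - [0,-1.0,0]
    - [0,-1.0,0]
  turn: [0,0,0,0,0,0]

```text
time_s: 15.9
tool_pos: [0.6206, -0.0808, 0.0185]
tool_rot: [[0.987, -0.16, 0.003], [-0.16, -0.987, -0.003], [0.003, 0.003, -1.0]]
force: [-0.6, -2.8, 6.0]
finger_gap: 0.0429
```

Call:
play_rows:
  grip: [4,4,4]
  delta_pos:
    - [0,-0.15,0]
    - [0,-0.2,0]
    - [0,-0.2,0]
  turn: [0,0,0]

```text
time_s: 16.27
tool_pos: [0.6208, -0.0792, 0.0185]
tool_rot: [[0.987, -0.16, 0.003], [-0.16, -0.987, -0.003], [0.003, 0.003, -1.0]]
force: [-0.3, -3.1, 6.7]
finger_gap: 0.0429
```

Call:
play_rows:
  grip: [4,4]
  delta_pos:
    - [0,-0.15,0]
    - [0,-0.15,0]
  turn: [0,0]

```text
time_s: 16.52
tool_pos: [0.621, -0.0776, 0.0184]
tool_rot: [[0.987, -0.16, 0.003], [-0.16, -0.987, -0.003], [0.003, 0.003, -1.0]]
force: [-0.5, -3.4, 5.4]
finger_gap: 0.0427
```

Call:
play_rows:
  grip: [4,4]
  delta_pos:
    - [0,-0.15,0]
    - [0,-0.15,0]
  turn: [0,0]

```text
time_s: 16.77
tool_pos: [0.6213, -0.0762, 0.0185]
tool_rot: [[0.987, -0.161, 0.003], [-0.161, -0.987, -0.003], [0.003, 0.003, -1.0]]
force: [-1.0, -3.5, 6.4]
finger_gap: 0.043
```

Run:
```python
from mv import *
grab('side','s13');grab('top','t13')
go(.6069,-.1485,.0183,-9.2)
crop('s13',290,190,410,330,4.2,'c21')
crop('t13',280,160,420,260,5.5,'c22')
```

```text
d cm [-0.26  7.36  0.04] turn -0.0 t 16.875 F [-1.  -3.5  5.5] gap 0.0431 tcp [ 0.6213 -0.0762  0.0185] yaw -9.2
```

View pics/c21.png

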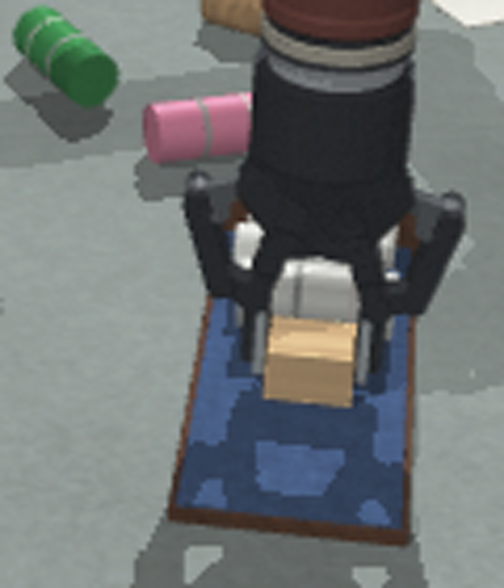

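View pics/c22.png

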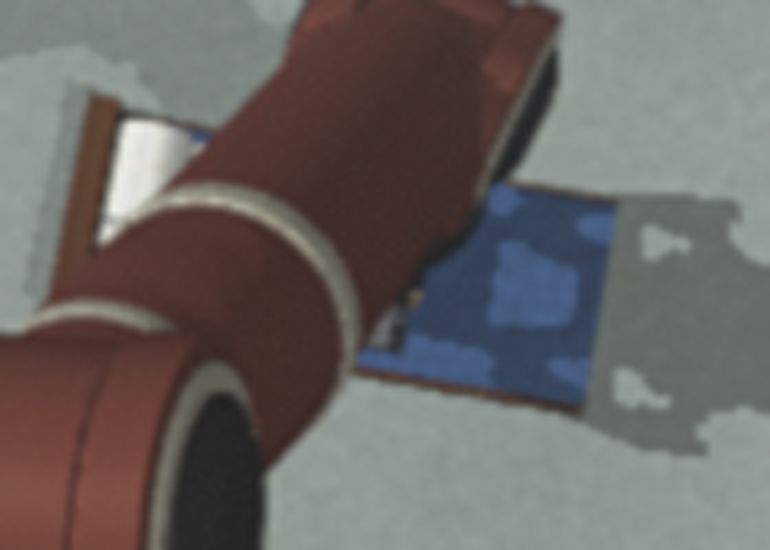

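Call:
play_rows:
  grip: [4,4]
  delta_pos:
    - [0,-0.15,0]
    - [0,-0.15,0]
  turn: [0,0]

```text
time_s: 17.12
tool_pos: [0.6215, -0.0749, 0.0184]
tool_rot: [[0.987, -0.161, 0.003], [-0.161, -0.987, -0.004], [0.003, 0.003, -1.0]]
force: [-1.4, -3.5, 5.5]
finger_gap: 0.0431
```

Call:
play_rows:
  grip: [4,4]
  delta_pos:
    - [0,-0.15,0]
    - [0,-0.15,0]
  turn: [0,0]

```text
time_s: 17.38
tool_pos: [0.6217, -0.0735, 0.0184]
tool_rot: [[0.987, -0.161, 0.003], [-0.161, -0.987, -0.004], [0.003, 0.003, -1.0]]
force: [-0.9, -2.8, 6.0]
finger_gap: 0.0431
```

Call:
play_rows:
  grip: [4,4]
  delta_pos:
    - [0,-0.12,0]
    - [0,-0.12,0]
  turn: [0,0]

```text
time_s: 17.62
tool_pos: [0.6218, -0.0733, 0.0185]
tool_rot: [[0.987, -0.161, 0.003], [-0.161, -0.987, -0.005], [0.004, 0.004, -1.0]]
force: [-1.1, -3.7, 5.5]
finger_gap: 0.0434
```

Run:
```python
from mv import *
grab('side','s14');grab('top','t14')
go(.6069,-.1485,.0183,-9.2)
crop('s14',320,220,400,300,7.5,'c23')
crop('t14',280,160,420,260,5.5,'c24')
```

```text
d cm [-0.26  7.66  0.05] turn -0.1 t 17.725 F [-1.7 -3.8  6.7] gap 0.0433 tcp [ 0.6218 -0.0734  0.0185] yaw -9.3
```

View pics/c23.png

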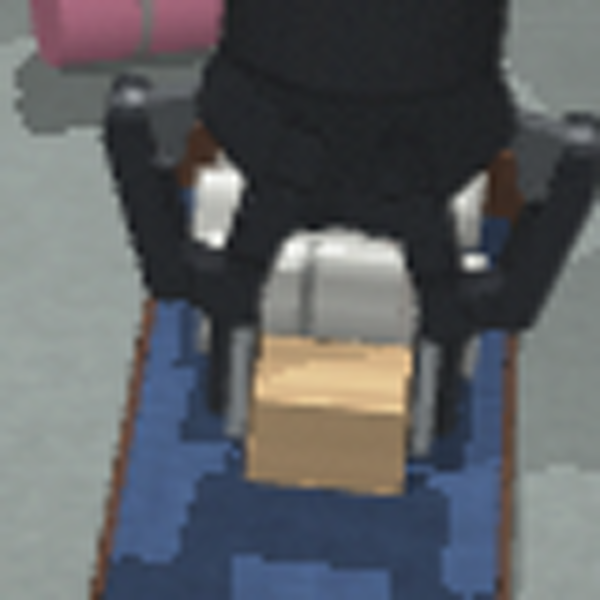

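View pics/c24.png

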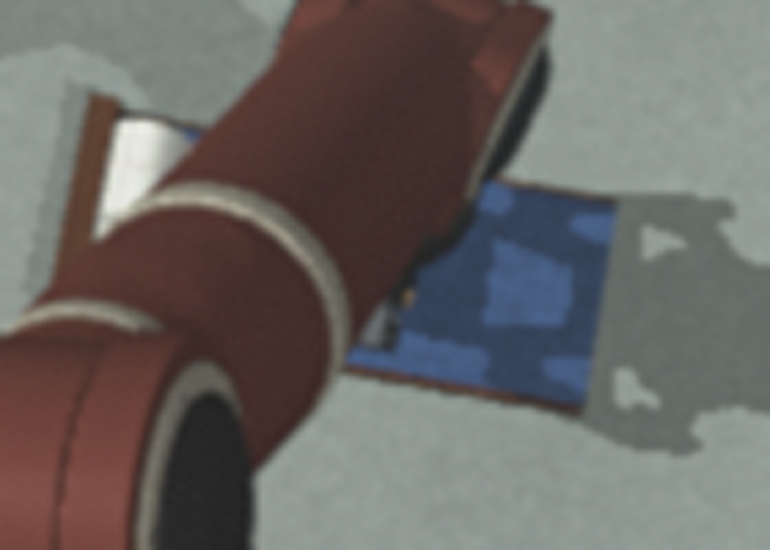

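Call:
play_rows:
  grip: [4,4,4]
  delta_pos:
    - [0,-0.12,0]
    - [0,-0.12,0]
    - [0,-0.12,0]
  turn: [0,0,0]

```text
time_s: 18.1
tool_pos: [0.6218, -0.0732, 0.0185]
tool_rot: [[0.987, -0.162, 0.003], [-0.162, -0.987, -0.006], [0.004, 0.006, -1.0]]
force: [-0.8, -5.9, 4.6]
finger_gap: 0.0429
```

Stalled at 0.1 mm per 1.2 mm commanded with the force rising, so the row is tight. Opening now.

Call:
play_rows:
  grip: [4.4,4.6,4.8,5.1,5.5,5.8,5.8]
  delta_pos:
    - [0,0.1,0]
    - [0,0.1,0]
    - [0,0.1,0]
    - [0,0.1,0]
    - [0,0.1,0]
    - [0,0.1,0]
    - [0,0.1,0]
  turn: [0,0,0,0,0,0,0]
  squeeze: 20

```text
time_s: 18.98
tool_pos: [0.6209, -0.0696, 0.0173]
tool_rot: [[0.987, -0.159, -0.0], [-0.159, -0.987, 0.0], [-0.0, -0.0, -1.0]]
force: [0.3, 0.1, 0.3]
finger_gap: 0.0582
```

Call:
play_rows:
  grip: [5.8,5.8,5.8,5.8,5.8,5.8,5.8,5.8,5.8,5.8]
  delta_pos:
    - [0,0,-1]
    - [0,0,-3]
    - [0,0,-6]
    - [0,0,-10]
    - [0,0,-14]
    - [-3,3,-17]
    - [-7,7,-18]
    - [-11,11,-18]
    - [-13,15,-18]
    - [-13,15,-18]
  turn: [0,0,0,0,0,0,0,0,0,0]

```text
time_s: 20.23
tool_pos: [0.4661, -0.2012, 0.1996]
tool_rot: [[0.986, -0.168, 0.002], [-0.168, -0.986, -0.003], [0.002, 0.002, -1.0]]
force: [0.5, -0.1, -0.2]
finger_gap: 0.0575
```

Run:
```python
from mv import *
grab('side','s15');grab('top','t15')
go(.6069,-.1485,.0183,-9.2)
crop('s15',320,220,400,300,7.5,'c25')
crop('t15',280,160,420,260,5.5,'c26')
```

```text
d cm [12.78 -7.01 18.07] turn -0.0 t 20.325 F [ 0.  -0.2 -0.3] gap 0.0578 tcp [ 0.469  -0.1972  0.1987] yaw -9.2
```

View pics/c25.png

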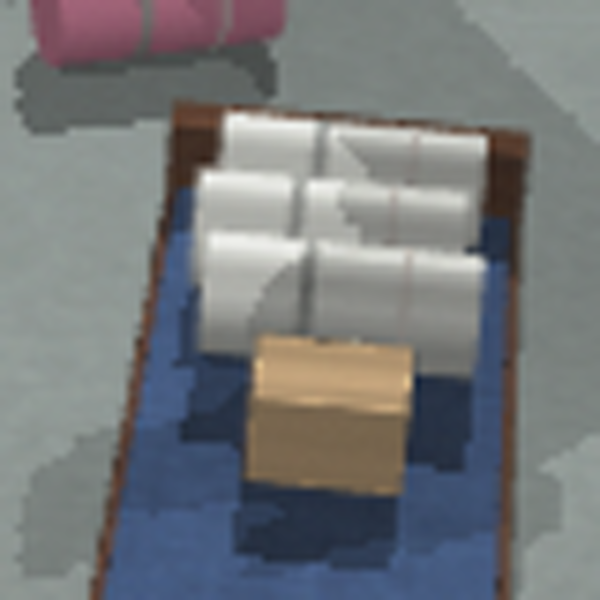

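View pics/c26.png

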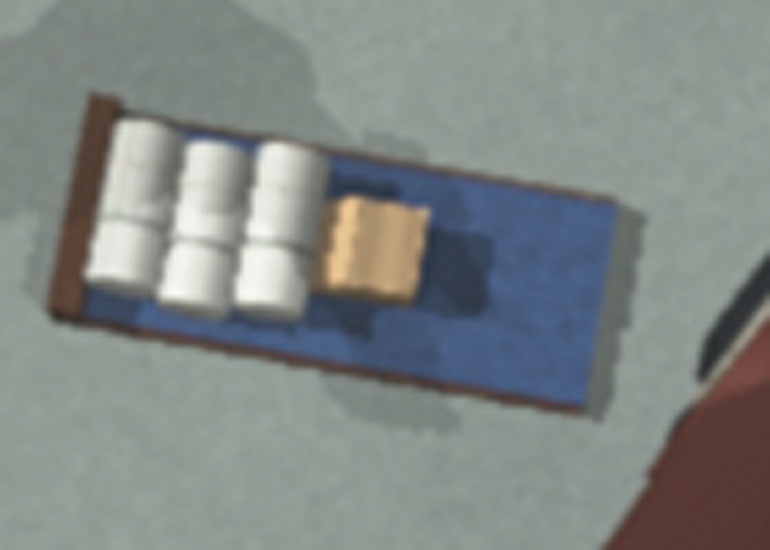

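Run:
```python
from fit import *
from scipy.optimize import least_squares
T,S=load('top0'),load('side0')
T={k:T[k] for k in T};S={k:S[k] for k in S}
t=lambda p:U(p,280,160,5.5); s=lambda p:U(p,320,220,7.5)
O=[(S,(-30,22,28),s((248,403))),(S,(-30,-22,28),s((411,412))),(S,(-30,22,0),s((246,478))),(S,(-30,-22,0),s((401,495))),(S,(4,22,28),s((258,335))),(S,(4,-22,28),s((412,348))),
(T,(-30,-22,28),t((430,208))),(T,(-30,22,28),t((414,305)))]
q,r=fit(O,[.62,-.06,1.41],.012);print(q,r.tolist())
b=np.array([.6226,-.0518]);a=-.1605;R=np.array([[np.cos(a),np.sin(a)],[-np.sin(a),np.cos(a)]])
toe=q[:2]+.03*np.array([np.cos(q[2]),np.sin(q[2])]);print('toe board',R@(toe-b),'dyaw',q[2]-a-np.pi/2)
for n,pp in(('a',((120,118),(184,128),(86,278),(150,292))),('b',((190,142),(249,148),(158,303),(222,315))),('c',((260,142),(328,150),(234,308),(300,318)))):
    P=[w(T,*t(p),.032) for p in pp];ax=P[0]+P[1]-P[2]-P[3];print(n,R@(np.mean(P,0)[:2]-b),np.arctan2(ax[1],ax[0])-a)
f=lambda p:R@(w(T,*t(p),.034)[:2]-b)
print('stop inner',f((120,100)),f((80,312)),'end',R@(w(T,*t((617,198)),.012)[:2]-b),R@(w(T,*t((584,410)),.012)[:2]-b))
```

```text
[ 0.62375855 -0.06040537  1.41964562] [[0.2, -0.4], [-0.2, 0.3], [-0.4, 0.7], [0.0, 0.4], [-0.2, -0.1], [0.1, -0.0], [-0.5, 0.3], [-0.1, -1.6]]
toe board [0.00223842 0.02168907] dyaw 0.00934929180708588
a [0.00518501 0.1044075 ] -0.01772839605567078
b [-0.00036201  0.06842174] 0.005685328904091819
c [0.00482508 0.03145122] 0.018003688196701034
stop inner [0.05541032 0.12123683] [-0.05362881  0.12074806] end [ 0.05454224 -0.13102927] [-0.05495538 -0.13125855]
```

The board-frame readings are all 3–3.5 mm high: the stop face reads 0.121 instead of 0.118 and the far end −0.131 instead of −0.135. Corrected, the y values are a ≈ 0.101, b ≈ 0.065, c ≈ 0.028 and toe ≈ 0.018, against tight-row values of 0.100, 0.064, 0.028 and 0.0184. I'll check everything else once, then hand in.

Run:
```python
from h import *
d=grab('top','t16');e=cv2.absdiff(load('t15')['frame'][180:240,290:400],d['frame'][180:240,290:400]);print('row change',e.max(),e.mean())
```

```text
row change 18 0.6927777777777778
```

View pics/t16.png

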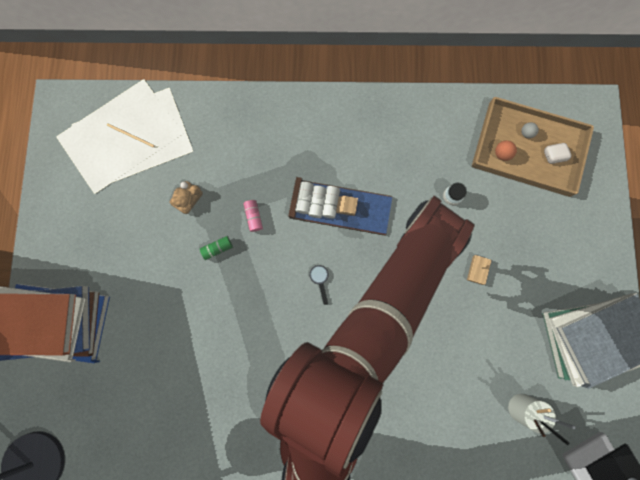

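The row of three cores with the chock sits at (300–355, 200). The lens, fossil, jar, block and the green and pink cores are where they started, and the arm is clear of everything.

```bash
python3 -c "
from station import finish_job
print(finish_job())"
```

```text
the job is handed in; nothing more can be done
None
```

I laid the loose white core on the felt next to the other two. I then set the chock behind it and slid it in, thin edge first, until it stalled against the row with the force rising. Then I let go and backed the arm away. The job was handed in at about 20 s of the 62 s allowed.

**Last checks:**
- **Row:** corrected board-frame y is about 101, 65 and 28 mm for the cores and 18 mm for the chock's thin edge. A tight row would be 100, 64, 28 and 18.4 mm.
- **Alignment:** cores and chock are within 0.02 rad of square and within about 6 mm of the middle line.
- **At rest:** the row showed no visible change between the last two pictures.
- **Other things:** the lens, fossil, jar, block and the green and pink cores look unmoved in the last picture.

**One disagreement:** my first board fit was about 3.5 mm off along the board's y. I corrected the readings above using the visible stop face and board end, so they are good to about 2 mm.

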